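# Weigh the tiffin tin from behind the sauce bottles

## Robot

A 6-joint arm with a two-finger parallel gripper is mounted at the origin on the work surface. World frame = base frame: x ahead of the robot, y to its left, z up, the work surface at z = 0. Lengths are in mm, angles in rad, forces in N, time in s.
With the tool pointing down it reaches from about 350 to 975 mm from the base axis. Payload 7.1 kg.
Tool frame: the origin (TCP) lies on the front face of the gripper's body, between the roots of the fingers; the fingertips stand 80 mm ahead of it and the grasp point (between the pads) lies 61 mm ahead of it (env.tips_ahead is the distance from the TCP to the fingertips, in mm); z points along the fingers, y is the line along which they close (so a half turn about z gives the same grasp; the last joint's range is limited). The gripper opens to 88 mm and grips with 3 to 60 N. Pads are 20 mm wide; open, the fingers measure 115 mm over their backs; the gripper's body (75 mm by 178 mm) begins 61 mm behind the grasp point.
Start: joints at [-1.154, 0.423, 1.63, -0, 1.089, -0.019], TCP at [263.85, -566.559, 302.675] pointing down, gripper open.
Joint ranges: [-3, 3], [-0.9, 2.11], [0.09, 2.58], [-1.31, 4.45], [0.11, 2.69], [-2.54, 2.54]. Speed limits (rad/s): [2.39, 2.39, 3.01, 3.14, 3.14, 3.14].

## Interface

Orientations are given as a unit quaternion [x, y, z, w].
In Python, from station import env, set_gripper, viewer, workorder gives the robot as it stands. Calls block until the motion is done:
- env.reach(position, orientation): joint-space move of the TCP to a pose.
- env.move_l(position, rot=None, rate=150, f_stop=None): straight line of the TCP; rot=None keeps the orientation; rate is the mean speed in mm/s. With f_stop (N) it stops when the force on the tool has changed by that much, and returns True; else False.
- env.move_joints(angles): joint-space move.
- set_gripper(opening): finger opening in mm; the grip force is fixed at half the most; returns when the fingers have stopped.
- env.hold(seconds).
- env.ik(position, orientation): joint angles nearest the present ones, or None.
- env.read_state(): the state.
- viewer.camera(name): name is "scene" or "top" or "wrist"; returns the picture (480x640x3 uint8, blue, green, red); there is no depth.
- viewer.camera_params(name): a dict with "fx", "fy", "cx", "cy" (pixels), "pose" (4x4, takes a point from camera to world coordinates); the wrist camera has in their place "tool_from_camera" (4x4, takes a point from camera to tool coordinates, whose origin is the TCP and whose axes are the flange's). Camera axes: x right, y up, looking along -z (the intrinsics and any distortion apply to the point x, -y, -z); pixel columns grow to the right and rows downward; lengths in mm; the calibration is good to about 2 mm. A picture is of the moment at which its call begins: read the wrist's pose just before it. camera_params takes no time and is no camera call.
A pose or a line that the arm cannot do raises env.IKError and nothing moves.
- workorder.sign_off(): hands the job in; it is judged then, once.
The state is a dict: "time_s": time; "qpos": joint angles; "dq": joint speeds; "tau": joint torques, N m; "tool_pos": TCP position; "orientation": TCP orientation; "force": force on the tool from outside, world axes, zero at the start; "wrist_torque": the same for the moment, N m; "width": finger opening in mm; "grip_force": force on a finger pad.
Only numpy, scipy, OpenCV 4.12 (cv2) and the standard library are available. Lean on these libraries where they do the work, as an engineer would, in place of code of your own. Each camera call takes 0.05 s, during which the arm holds its last target. There are 200 camera calls.

## Task

The packed lunch has to be weighed: stand the three sauce bottles out of the way on the silicone mat, and once all three are there, lift the steel tiffin tin out from behind their places and set it in the middle of the kitchen scale's platform, its long side along the platform's long side. Then put each bottle back in the tray on the very spot where it stood at the start. Keep bottles and tin upright, set them down without dropping them, and leave the bowl, the timer and the rolling pin where they are.

Things in the scene. Friction and masses are not known exactly. Their poses are not given: they have to be found in the camera images.
- soy_center (a point): Soy sauce: dark brown square glass bottle, red cap and stripe on its label. Body 50 x 50 mm, 98 mm high, then shoulder and 26 mm neck; on it, from 116 to 150 mm above the foot, a firm round cap 30 mm in diameter to lift it by. About 0.35 kg. The point is its centre, 75 mm above its foot; z up, x and y square to its sides.
- vinegar_center (a point): Rice vinegar: pale grey-white square glass bottle, blue cap and stripe on its label. Body 50 x 50 mm, 98 mm high, then shoulder and 26 mm neck; on it, from 116 to 150 mm above the foot, a firm round cap 30 mm in diameter to lift it by. About 0.35 kg. The point is its centre, 75 mm above its foot; z up, x and y square to its sides.
- sesame_center (a point): Sesame oil: amber square glass bottle, yellow cap and stripe on its label. Body 50 x 50 mm, 98 mm high, then shoulder and 26 mm neck; on it, from 116 to 150 mm above the foot, a firm round cap 30 mm in diameter to lift it by. About 0.35 kg. The point is its centre, 75 mm above its foot; z up, x and y square to its sides.
- tiffin_center (a point): Steel tiffin tin, two rectangular tiers and a lid clamped by end clips: 56 mm (its x) by 140 mm (its y; 151 mm over the clips) by 82 mm high, about 0.5 kg, straight-sided, no handle. It stands behind the bottles in the tray; the gap of about 7 mm between is too narrow for a finger. The point is its centre, 41 mm above its foot; z up.
- tray: Bamboo seasoning tray, fixed, 170 mm (x) by 220 mm (y), floor 6 mm thick, rim 16 mm high and 8 mm thick. It holds the three bottles side by side along its y, about 60 mm apart, in any order, and the tiffin tin in a row behind them. Origin: centre of its underside; x points from the bottles to the tin.
- mat: Coral-red hard silicone mat, fixed, 260 mm (its x) by 150 mm (its y), 4 mm thick, bare at the start; it lies to the left or right of the tray. Origin: centre of its underside.
- scale_top (a point): Flat kitchen scale, fixed, dark grey, 190 x 180 mm, with a bare raised aluminium platform 130 mm (its x) by 170 mm (its y), top 22 mm above the walnut board it lies on; pale blank display on its -x side. It is on the other side of the tray from the mat. The point is the centre of the platform's top face; z up.
- bowl: Green ceramic bowl, bystander, rim 116 mm across, 52 mm high. Origin: centre of its underside.
- timer: White plastic kitchen timer with an orange button, bystander, 64 x 64 mm, 27 mm high. Origin: centre of its underside.
- rolling_pin: Beech rolling pin, bystander, lying along y in a low rest behind the tray; 42 mm thick, about 430 mm long. Origin: under its middle.

How it is judged (in metres and radians):
On the way, in this order (a step that is already met when the one before it is completed fails the run):
1. All three bottles stand on the mat, let go and at rest (x of soy_center in the frame of mat between -0.115 and 0.115 m and y of soy_center in the frame of mat between -0.06 and 0.06 m and z of soy_center in the frame of mat between 0.072 and 0.085 m and angle between each of soy_center, vinegar_center, sesame_center's own z axis and vertical below 0.1 rad and linear speed of each of soy, vinegar, sesame below 0.03 m/s and angular speed of each of soy, vinegar, sesame below 0.3 rad/s and contact force between each of soy, vinegar, sesame and the fingers below 0.1 N and x of vinegar_center in the frame of mat between -0.115 and 0.115 m and y of vinegar_center in the frame of mat between -0.06 and 0.06 m and z of vinegar_center in the frame of mat between 0.072 and 0.085 m and x of sesame_center in the frame of mat between -0.115 and 0.115 m and y of sesame_center in the frame of mat between -0.06 and 0.06 m and z of sesame_center in the frame of mat between 0.072 and 0.085 m), for 0.2 s.
2. The tiffin tin stands on the scale's platform, let go and at rest, while all three bottles stand on the mat (horizontal distance between tiffin_center and scale_top below 0.015 m and z of tiffin_center in the frame of scale_top between 0.036 and 0.047 m and angle between each of tiffin_center, soy_center, vinegar_center, sesame_center's own z axis and vertical below 0.1 rad and angle between the y axis of tiffin_center and the y axis of scale_top, either way round below 0.25 rad and linear speed of tiffin below 0.03 m/s and angular speed of tiffin below 0.3 rad/s and contact force between tiffin and the fingers below 0.1 N and x of soy_center in the frame of mat between -0.115 and 0.115 m and y of soy_center in the frame of mat between -0.06 and 0.06 m and z of soy_center in the frame of mat between 0.072 and 0.085 m and x of vinegar_center in the frame of mat between -0.115 and 0.115 m and y of vinegar_center in the frame of mat between -0.06 and 0.06 m and z of vinegar_center in the frame of mat between 0.072 and 0.085 m and x of sesame_center in the frame of mat between -0.115 and 0.115 m and y of sesame_center in the frame of mat between -0.06 and 0.06 m and z of sesame_center in the frame of mat between 0.072 and 0.085 m), for 0.2 s.
At the end, for the whole second after the job is handed in: Tin upright on the platform, centre within 15 mm of its centre, long side within 0.25 rad of its long side; each bottle upright in the tray, its centre within 15 mm of where it was at the start; all let go and at rest (horizontal distance between tiffin_center and scale_top below 0.015 m and z of tiffin_center in the frame of scale_top between 0.036 and 0.047 m and angle between each of tiffin_center, soy_center, vinegar_center, sesame_center's own z axis and vertical below 0.1 rad and angle between the y axis of tiffin_center and the y axis of scale_top, either way round below 0.25 rad and linear speed of each of tiffin, soy, vinegar, sesame below 0.03 m/s and angular speed of each of tiffin, soy, vinegar, sesame below 0.3 rad/s and contact force between each of tiffin, soy, vinegar, sesame and the fingers below 0.1 N and distance of each of soy_center, vinegar_center, sesame_center from where it was at the start of the episode below 0.015 m); the robot touches nothing.
It fails at once if A bottle or the tin is tipped by more than 0.5 rad (angle between any of soy_center, vinegar_center, sesame_center, tiffin_center's own z axis and vertical above 0.5 rad).
It fails at once if A bottle or the tin is dropped: it moves faster than 0.6 m/s (a fall of about 18 mm) with no finger on it ((linear speed of soy above 0.6 m/s and contact force between soy and the fingers below 0.05 N) or (linear speed of vinegar above 0.6 m/s and contact force between vinegar and the fingers below 0.05 N) or (linear speed of sesame above 0.6 m/s and contact force between sesame and the fingers below 0.05 N) or (linear speed of tiffin above 0.6 m/s and contact force between tiffin and the fingers below 0.05 N)).
It fails at once if The bowl, the timer or the rolling pin is shifted by more than 25 mm (distance of any of bowl, timer, rolling_pin from where it was at the start of the episode above 0.025 m).
It also fails if it takes over 138 s, if anything falls off the work surface, if the arm or the gripper's body presses on something with over 40 N, if the wrist force passes 120 N, or if a joint passes its speed limit or range.

## Working session

There is one attempt and no reset: what is moved stays moved. The work goes in short steps, each a Python script; the robot and the scene stay as the last script left them, time stands still between calls to the robot, and variables do not carry over. Pictures are saved under pics/ and viewed, at most 14 in all, crops included, and the job is handed in when it is done.

```bash
ls; mkdir -p pics; python3 - <<'E'
from station import env, set_gripper, viewer, workorder
import cv2
for n in("scene","top"):
    cv2.imwrite(f"pics/{n}0.png",viewer.camera(n)); print(n,viewer.camera_params(n))
print(viewer.camera_params("wrist"));print(env.read_state())
E
```

```text
pics
scene {'fx': 493.41949600893554, 'fy': 493.41949600893554, 'cx': 327.2573230203919, 'cy': 235.59237640122237, 'pose': array([[ 5.69951568e-01, -5.26356302e-01,  6.30955033e-01,
         1.14762544e+03],
       [ 8.21677317e-01,  3.63921842e-01, -4.38642542e-01,
        -3.60138804e+02],
       [ 1.26394854e-03,  7.68446443e-01,  6.39912859e-01,
         6.23885108e+02],
       [ 0.00000000e+00,  0.00000000e+00,  0.00000000e+00,
         1.00000000e+00]])}
top {'fx': 435.94378087494005, 'fy': 435.94378087494005, 'cx': 317.288845986443, 'cy': 237.4363123762729, 'pose': array([[-6.05346592e-03,  9.99637921e-01, -2.62179829e-02,
         5.48464079e+02],
       [-9.99892604e-01, -5.70090845e-03,  1.35010970e-02,
         1.03823243e+01],
       [ 1.33467422e-02,  2.62968956e-02,  9.99565074e-01,
         9.56543892e+02],
       [ 0.00000000e+00,  0.00000000e+00,  0.00000000e+00,
         1.00000000e+00]])}
{'fx': 415.7395844550333, 'fy': 415.7395844550333, 'cx': 321.659352807079, 'cy': 241.88882748614512, 'tool_from_camera': array([[ 9.51509932e-04,  9.54221999e-01,  2.99097763e-01,
[... 273 characters left out ...]
00e+00]])}
{'time_s': 0.1, 'qpos': array([-1.15397334e+00,  4.23758863e-01,  1.63060648e+00, -1.65995770e-05,
        1.08859813e+00, -1.90038552e-02]), 'dq': array([-0.00122472, -0.00206606, -0.00201241, -0.00158176,  0.00155609,
       -0.00021218]), 'tau': array([ 1.42028108e-03, -5.45610631e+01, -2.74321032e+01,  6.46624574e-02,
        1.89215405e-02, -3.79267919e-05]), 'tool_pos': array([ 263.7095532 , -566.20924337,  301.98561323]), 'orientation': array([ 9.76349615e-01,  2.16196576e-01, -1.42643111e-04, -6.70442461e-04]), 'force': array([0.48077877, 0.05508312, 0.57729124]), 'wrist_torque': array([ 0.00307011, -0.04602819, -0.01563346]), 'grip_force': 0.0, 'width': 87.88847601803143}
```

View pics/top0.png

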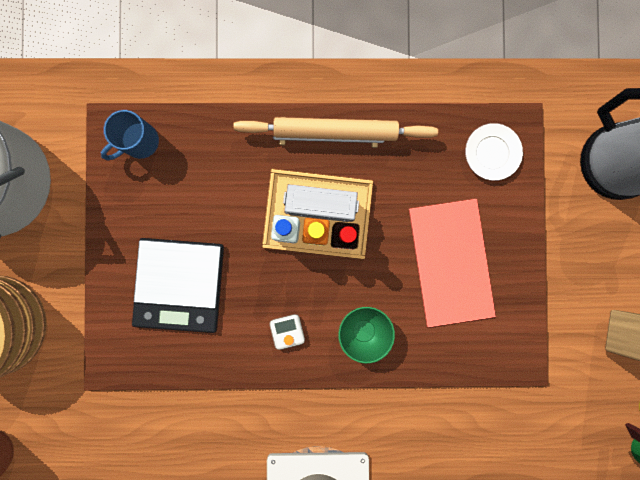

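View pics/scene0.png

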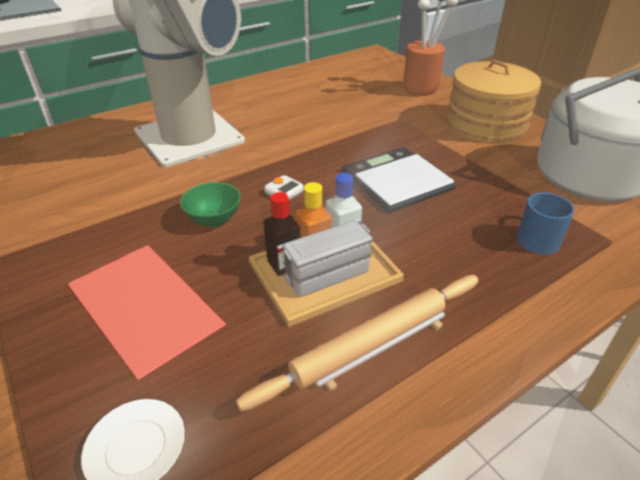

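The top view shows the tray at px (263-373, 170-258). The caps are blue (284,228), yellow (316,230) and red (348,234), with the tin behind at (321,202). The mat is on the right around (452,263), and the scale platform is on the left around (180,275), with its display towards the robot.

```bash
cat > h.py <<'E'
from station import env, set_gripper, viewer, workorder
import cv2, numpy as np
from scipy.spatial.transform import Rotation as R
def campose(name,st=None):
    p=viewer.camera_params(name)
    if name!="wrist": return p,p["pose"]
    T=np.eye(4); T[:3,:3]=R.from_quat(st["orientation"]).as_matrix(); T[:3,3]=st["tool_pos"]
    return p,T@p["tool_from_camera"]
def px2w(name,uv,z,st=None):
    p,T=campose(name,st); uv=np.atleast_2d(uv).astype(float)
    d=np.c_[(uv[:,0]-p["cx"])/p["fx"],-(uv[:,1]-p["cy"])/p["fy"],-np.ones(len(uv))]@T[:3,:3].T
    return T[:3,3]+d*((z-T[2,3])/d[:,2])[:,None]
def blob(img,lo,hi,minarea=30):
    h=cv2.cvtColor(img,cv2.COLOR_BGR2HSV); m=cv2.inRange(h,np.array(lo),np.array(hi))
    c,_=cv2.findContours(m,cv2.RETR_EXTERNAL,cv2.CHAIN_APPROX_NONE)
    return sorted([x for x in c if cv2.contourArea(x)>minarea],key=cv2.contourArea)[::-1]
def rect(name,c,z,st=None):
    w=px2w(name,c[:,0,:],z,st)[:,:2].astype(np.float32); return cv2.minAreaRect(w)
E
python3 - <<'E'
from h import *
im=cv2.imread("pics/top0.png")
mat=blob(im,(0,120,180),(8,170,255),2000)[0]; print("mat",rect("top",mat,4))
for z in(22,26):
  sc=blob(im[220:350,120:240],(0,0,170),(180,60,255),2000)[0]+[120,220]; print("scale",rect("top",sc,z))
sc=blob(im[220:350,120:240],(0,0,150),(180,80,255),150); print([cv2.boundingRect(c) for c in sc])
for n,lo,hi in(("blue",(105,180,100),(125,255,255)),("yel",(27,200,200),(33,255,255)),("red",(0,230,200),(3,255,255))):
    for c in blob(im[150:270,250:390],lo,hi,60)[:2]:
        (u,v),r=cv2.minEnclosingCircle(c); c=c+[250,150]; m=c[:,0].mean(0); print(n,u+250,v+150,r,px2w("top",[u+250,v+150],156))
print("tray",px2w("top",[[271.5,169.5],[373,180],[364.5,258],[263,249]],16))
cr=im[160:270,250:390]; cv2.imwrite("pics/c1.png",cv2.resize(cr,None,fx=5,fy=5,interpolation=cv2.INTER_CUBIC))
E
```

```text
mat ((517.512451171875, -296.54364013671875), (262.80743408203125, 153.04881286621094), 8.107075691223145)
scale ((497.3074951171875, 297.7034912109375), (172.59840393066406, 131.18521118164062), 85.15816497802734)
scale ((497.5263671875, 296.47369384765625), (171.85971069335938, 130.6236572265625), 85.158203125)
[(14, 20, 86, 68), (39, 91, 30, 14)]
blue 283.0 227.0 7.810349941253662 [[588.99223223  62.425056   156.        ]]
tray [[ 720.77956915   95.89442452   16.        ]
 [ 697.10213027 -123.95879932   16.        ]
 [ 528.14378411 -103.98290966   16.        ]
 [ 548.89195235  114.74032695   16.        ]]
```

View pics/c1.png

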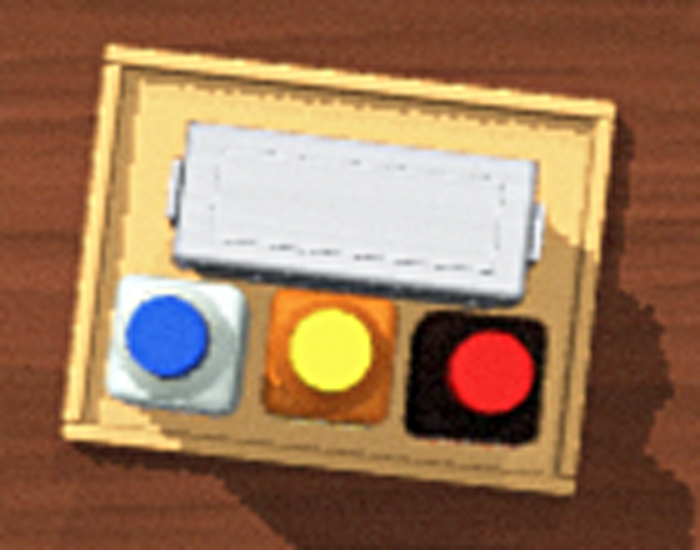

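The enlarged crop gives cap tops at crop px blue (167,337), yellow (331,350) and red (492,372). The tin lid corners are (190,123), (537,160), (522,303) and (174,262). The tray is turned about -0.11 rad. Next I'll go above it and take a second view.

```bash
cat >> h.py <<'E'
def tq(yaw):  # tool down; closing axis (tool y) at angle yaw-pi/2 ; tool x at angle yaw
    x=np.array([np.cos(yaw),np.sin(yaw),0]); z=np.array([0,0,-1.]); return R.from_matrix(np.c_[x,np.cross(z,x),z]).as_quat()
E
python3 - <<'E'
from h import *
f=lambda a:(np.array(a)+.5)/5-.5+[250,160]
caps=f([[167,337],[331,350],[492,372]]); print("caps",px2w("top",caps,156).round(1).tolist())
t=px2w("top",f([[190,123],[537,160],[522,301],[175,262]]),88); print("tin",t.round(1).tolist(),t.mean(0))
env.reach([590,-60,470],tq(np.pi/2-.107)); env.hold(.3)
st=env.read_state(); im=viewer.camera("wrist"); cv2.imwrite("pics/w1.png",im); print(st["tool_pos"],st["qpos"],st["time_s"])
import pickle; pickle.dump(st,open("st1.pkl","wb"))
E
```

```text
caps [[589.0, 62.4, 156.0], [583.9, 2.2, 156.0], [575.5, -57.0, 156.0]]
tin [[678.0, 57.3, 88.0], [662.5, -81.4, 88.0], [606.1, -74.9, 88.0], [622.4, 63.5, 88.0]] [642.23785694  -8.85444349  88.        ]
[589.96987085 -60.42352585 469.87050191] [-1.22127603e-01  2.31270408e-01  1.51506945e+00 -3.72902173e-06
  1.39545749e+00 -1.43873258e-02] 2.6333
```

View pics/w1.png

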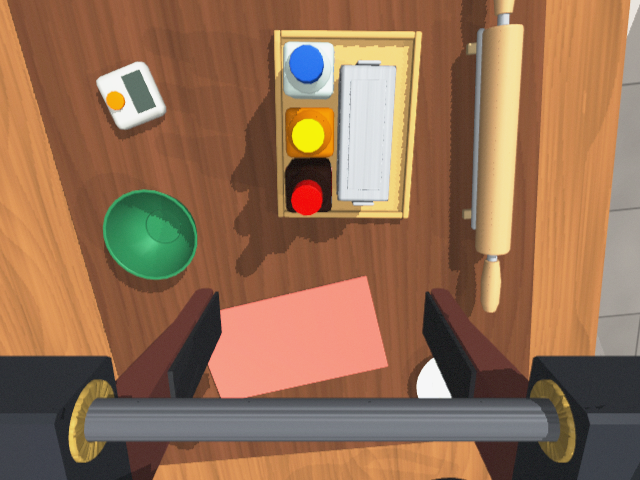

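The wrist view shows caps at blue (306,63), yellow (308,133) and red (307,197), and the tin lid from (341,66) to (396,200). I'll triangulate these with the top view to get their heights.

```bash
python3 - <<'E'
from h import *; import pickle
st=pickle.load(open("st1.pkl","rb")); im=cv2.imread("pics/w1.png")
cr=im[20:225,265:425]; 
f=lambda a:(np.array(a)+.5)/5-.5+[250,160]
caps=f([[167,337],[331,350],[492,372]])
h=cv2.cvtColor(im,cv2.COLOR_BGR2HSV)
out=[]
for u,v in((306,60),(308,130),(307,198)): print(h[v,u],h[v+14,u],h[v-14,u])
for i,(lo,hi) in enumerate((((105,180,200),(125,255,255)),((25,200,220),(33,255,255)),((0,200,200),(4,255,255)))):
    c=blob(im[20:225,265:425],lo,hi,100)[0]+[265,20]; b=cv2.boundingRect(c); e=cv2.fitEllipse(c); print(b,e)
    a=np.array(e[0])
    for z in (150,156,162,168): print(z,(px2w("wrist",a,z,st)-px2w("top",caps[i],z))[0].round(1), px2w("wrist",a,z,st)[0].round(1))
cv2.imwrite("pics/c2.png",cv2.resize(cr,None,fx=2.9,fy=2.9,interpolation=cv2.INTER_CUBIC))
E
```

```text
[108 205 238] [109 207 237] [108 201 241]
[ 30 245 246] [ 30 245 246] [ 16 244 227]
[  1 240 242] [  0 242 241] [  1 241 180]
(290, 46, 33, 35) ((306.0359191894531, 62.82300567626953), (32.2000732421875, 34.36769485473633), 169.69671630859375)
150 [-0.5  1.7  0. ] [588.8  64.5 150. ]
156 [-0.1  1.4  0. ] [588.9  63.9 156. ]
162 [0.4 1.2 0. ] [589.1  63.2 162. ]
168 [0.8 0.9 0. ] [589.2  62.6 168. ]
(292, 119, 32, 33) ((307.6685791015625, 135.00440979003906), (31.3310604095459, 32.619503021240234), 6.115399360656738)
150 [-1.2  0.3  0. ] [582.9   2.4 150. ]
156 [-0.7  0.5  0. ] [583.2   2.7 156. ]
162 [-0.2  0.7  0. ] [583.4   3.  162. ]
168 [0.3 0.9 0. ] [583.6   3.3 168. ]
(291, 185, 31, 30) ((306.4292907714844, 199.55633544921875), (29.423980712890625, 29.512115478515625), 113.24455261230469)
150 [-1.1 -0.9  0. ] [574.6 -58.4 150. ]
156 [-0.5 -0.2  0. ] [574.9 -57.2 156. ]
162 [0.  0.5 0. ] [575.3 -56.  162. ]
168 [0.6 1.2 0. ] [575.7 -54.8 168. ]
```

View pics/c2.png

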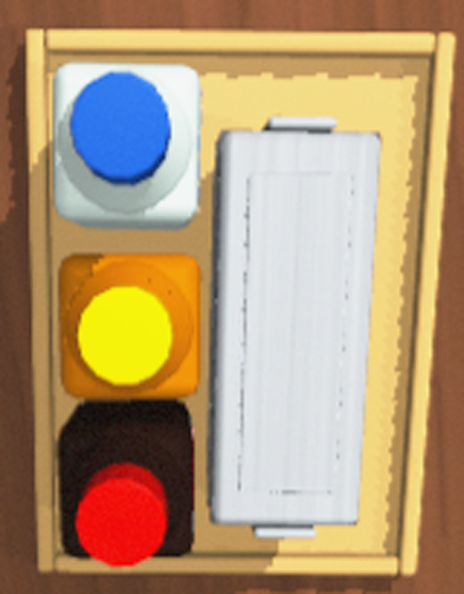

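Triangulation agrees to about 1.5 mm, and both the spacings and the heights check out. Starting with soy.

```bash
cat >> h.py <<'E'
YAW=np.pi/2-.111; Q=tq(YAW); ZG=210.; ZH=375.
TR=dict(soy=(575.3,-57.2),sesame=(583.6,2.4),vinegar=(588.9,62.9))
mc=np.array([517.5,-296.5]); a=.1415; ax=np.array([np.cos(a),np.sin(a)])
MT=dict(soy=mc+75*ax,sesame=mc,vinegar=mc-75*ax)
P=lambda xy,z:[float(xy[0]),float(xy[1]),float(z)]
def grasp(xy,z,op=56,lift=ZH,close=10):
    env.move_l(P(xy,z+60),rate=200); set_gripper(op); env.move_l(P(xy,z),rate=60)
    set_gripper(close); s=env.read_state(); print("grip w",round(s["width"],1),"F",round(s["grip_force"],1),s["force"].round(1),"z",s["tool_pos"].round(1))
    env.move_l(P(xy,z+15),rate=40); env.move_l(P(xy,lift),rate=250)
def place(xy,zexp,op=56,up=ZH,over=5,f=5,rate=220):
    env.move_l(P(xy,env.read_state()["tool_pos"][2]),rate=rate); env.move_l(P(xy,zexp+12),rate=180); env.hold(.3)
    hit=env.move_l(P(xy,zexp-over),rate=15,f_stop=f); s=env.read_state()
    print("placed",hit,s["tool_pos"].round(1),"exp",zexp,"F",s["force"].round(1),"w",round(s["width"],1),"t",round(s["time_s"],1))
    env.hold(.15); set_gripper(op); env.hold(.1); env.move_l(P(xy,s["tool_pos"][2]+60),rate=120)
    return s
E
python3 - <<'E'
from h import *
x=TR["soy"]; env.reach(P(x,300),Q)
grasp(x,ZG); place(MT["soy"],ZG-2); 
env.move_l(P(MT["soy"],ZH)); env.hold(.2); cv2.imwrite("pics/t2.png",viewer.camera("top")[100:400,100:500]); print(env.read_state()["time_s"])
E
```

```text
grip w 29.8 F 30.0 [0.6 0.4 1.2] z [575.5 -57.2 210.2]
placed True [ 591.8 -285.9  208.1] exp 208.0 F [0.5 0.3 4.8] w 29.4 t 10.6
13.2333
```

```bash
python3 -c "
import cv2;cv2.imwrite('pics/t2b.png',cv2.resize(cv2.imread('pics/t2.png'),None,fx=2,fy=2))"
```

```text
(no output)
```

View pics/t2b.png

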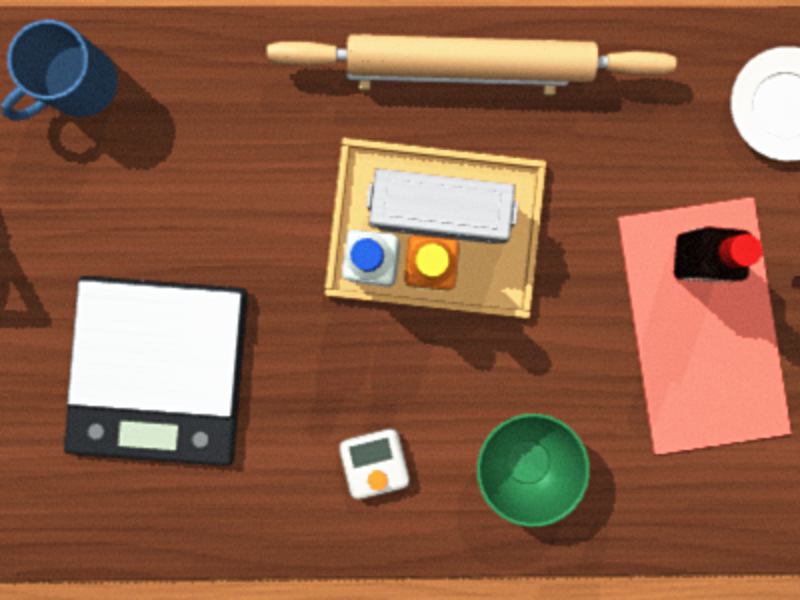

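Soy stands upright on the mat (foot around px (700,252)), and touchdown was at exactly the expected height. Next are sesame and vinegar.

```bash
python3 - <<'E'
from h import *
for n in("sesame","vinegar"):
    x=TR[n]; env.move_l(P(env.read_state()["tool_pos"],ZH),rate=250); env.reach(P(x,300),Q)
    grasp(x,ZG); place(MT[n],ZG-2)
env.move_l(P(env.read_state()["tool_pos"],ZH),rate=250)
env.reach([640,-60,400],Q); env.hold(.3)
st=env.read_state(); im=viewer.camera("wrist"); cv2.imwrite("pics/w3.png",im); print(st["time_s"])
import pickle; pickle.dump(st,open("st3.pkl","wb"))
im=viewer.camera("top"); cv2.imwrite("pics/t3.png",im);cv2.imwrite("pics/t3b.png",cv2.resize(im[100:400,100:500],None,fx=2,fy=2))
E
```

```text
grip w 29.7 F 30.0 [0.  0.2 0.9] z [583.8   2.4 210.2]
placed True [ 517.6 -296.5  208.1] exp 208.0 F [0.6 0.7 5.1] w 29.7 t 21.7
grip w 29.6 F 30.0 [1.2 0.2 0.6] z [589.   62.9 210.1]
placed True [ 443.4 -307.1  208. ] exp 208.0 F [0.3 0.4 4. ] w 29.6 t 32.7
36.3333
```

View pics/t3b.png

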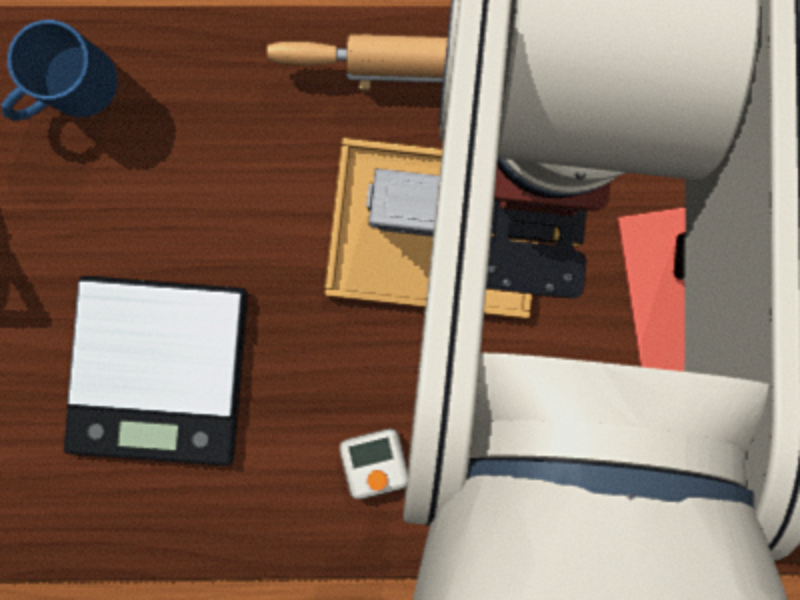

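View pics/w3.png

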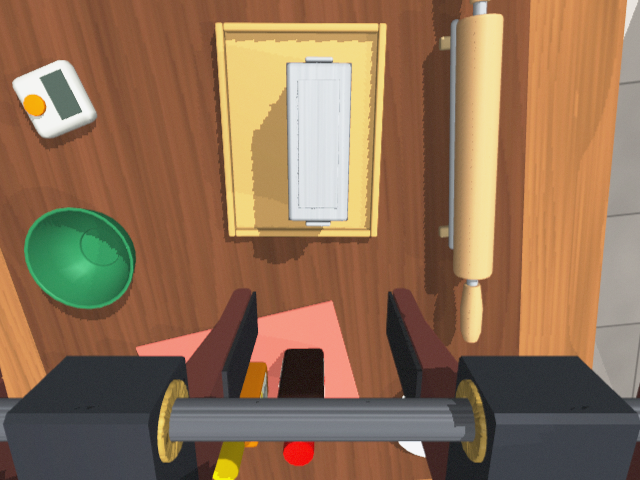

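The bottles are off the tray. In the wrist view the lid corners are about (287,63), (352,63), (348,220) and (288,219). In the top crop the platform corners are (80,280), (244,290), (230,416) and (68,404).

```bash
python3 - <<'E'
from h import *; import pickle
st=pickle.load(open("st3.pkl","rb"))
def box(n,w):
    w=w[:,:2]; print(n,w.mean(0).round(1),cv2.minAreaRect(w.astype(np.float32)))
box("tin wrist",px2w("wrist",[[287.5,63],[351.5,63],[348,220],[288.5,219.5]],91,st))
f=lambda a:(np.array(a)+.5)/5-.5+[250,160]
box("tin top",px2w("top",f([[190,123],[537,160],[522,301],[175,262]]),91))
g=lambda a:(np.array(a)+.5)/2-.5+[100,100]
box("scale",px2w("top",g([[79.5,280],[244.5,289.5],[231,416.5],[67.5,405]]),24))
box("scale body",px2w("top",g([[79.5,280-2],[247,289.5],[233,465],[65,451.5]]),14))
E
```

```text
tin wrist [642.6  -8.2] ((642.4892578125, -8.041748046875), (140.3037872314453, 57.57124328613281), 83.12151336669922)
tin top [641.9  -8.8] ((641.9358520507812, -8.749725341796875), (139.0747528076172, 56.6538200378418), 83.45685577392578)
scale [497.8 295.3] ((498.3591613769531, 294.69403076171875), (177.09544372558594, 135.51255798339844), 85.53235626220703)
scale body [472.4 297.7] ((472.2685241699219, 297.80322265625), (180.14707946777344, 188.64573669433594), 85.4267349243164)
```

The tin is at (642.3, -8.4) and the two views agree. The platform centre is about (497.6, 296.3), yaw -0.082. Now move the tin.

```bash
python3 - <<'E'
from h import *
T=(642.3,-8.4); S=(497.6,296.3)
env.reach(P(T,200),tq(np.pi/2-.117)); grasp(T,125,op=88,lift=240,close=40)
env.move_l(P(S,240),rot=tq(np.pi/2-.082),rate=220)
place(S,141,op=88,up=260)
env.move_l(P(S,270),rate=250)
env.reach([480,60,400],Q); env.hold(.3)
print(env.read_state()["time_s"]); im=viewer.camera("top"); cv2.imwrite("pics/t4b.png",cv2.resize(im[210:340,120:250],None,fx=4.5,fy=4.5,interpolation=cv2.INTER_CUBIC))
cv2.imwrite("pics/s4.png",viewer.camera("scene"))
E
```

```text
grip w 56.2 F 30.0 [ 0.5 -0.1  1.2] z [642.4  -8.4 125.1]
placed True [497.5 296.3 141. ] exp 141 F [-1.  -0.2  4.9] w 55.8 t 44.7
48.0333
```

View pics/t4b.png

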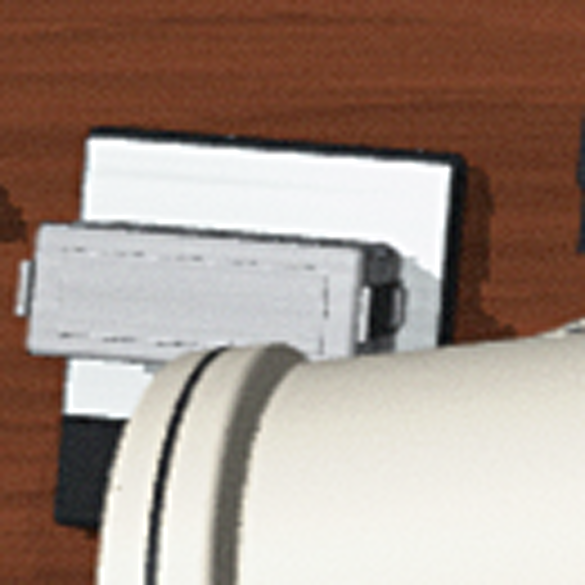

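View pics/s4.png

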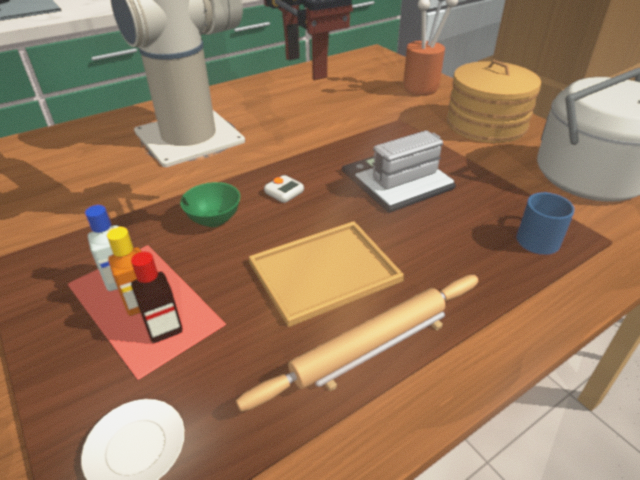

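The tin is upright on the platform, with the lid centre around crop px (196,294), and all three bottles stand on the mat. I'll check the centre numerically and then return the bottles.

```bash
python3 - <<'E'
from h import *
print("tin at",px2w("top",[196.5/4.5-.4+120,294.5/4.5-.4+210],106).round(1))
for n in("vinegar","sesame","soy"):
    x=MT[n]; env.move_l(P(env.read_state()["tool_pos"],ZH+15),rate=250); env.reach(P(x,300),Q)
    grasp(x,ZG-2); place(TR[n],ZG)
env.move_l(P(env.read_state()["tool_pos"],ZH),rate=250); env.reach([400,-350,400],Q); env.hold(.3)
print(env.read_state()["time_s"]); im=viewer.camera("top"); cv2.imwrite("pics/t5.png",im); cv2.imwrite("pics/t5b.png",cv2.resize(im[160:340,120:390],None,fx=2.9,fy=2.9,interpolation=cv2.INTER_CUBIC))
i0=cv2.imread("pics/top0.png")
for lo,hi in(((105,180,150),(125,255,255)),((25,200,200),(33,255,255)),((0,200,180),(4,255,255))):
    for k in(i0,im):
        c=blob(k[200:260,250:390],lo,hi,60)
        if c: print(np.array(cv2.fitEllipse(c[0])[0]).round(2)+[250,200])
E
```

```text
tin at [[499.6 297.9 106. ]]
grip w 29.4 F 30.0 [0.5 1.  1.9] z [ 443.4 -307.1  208.1]
placed True [588.9  62.9 210. ] exp 210.0 F [-0.3  0.   4.5] w 29.2 t 57.8
grip w 29.6 F 30.0 [0.3 0.1 1. ] z [ 517.6 -296.5  208.2]
placed True [583.5   2.4 210.1] exp 210.0 F [-1.  -0.7  4.3] w 29.5 t 68.5
grip w 29.8 F 30.0 [-0.1 -0.8  1.6] z [ 591.8 -286.   208.1]
placed True [575.1 -57.2 210.1] exp 210.0 F [-1.  -0.6  5.8] w 29.5 t 78.5
82.1917
[282.96 226.87]
[282.81 227.41]
[347.77 233.93]
[347.71 234.23]
```

View pics/t5b.png

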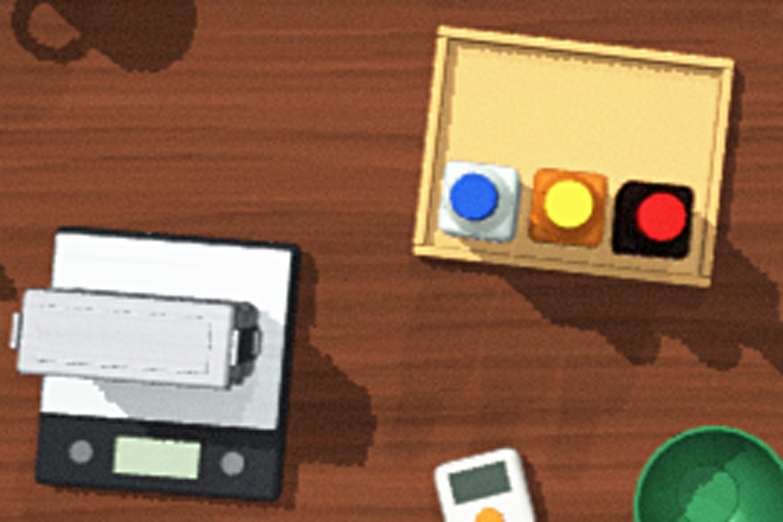

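The three bottles are back upright in the tray, with caps at crop px (474,197), (568,204) and (661,216). Blue and red are within about 0.5 px (1 mm) of where they started. The tin is centred on the platform to within about 3 mm, and the arm is clear.

```bash
python3 -c "
from station import workorder
print(workorder.sign_off())"
```

```text
the job is handed in; nothing more can be done
None
```

The job is handed in: the tin stands upright on the scale within about 3 mm of the platform's centre, all three bottles are back upright on their starting spots (blue and red measured within about 1 mm, yellow checked by eye only), and it took about 82 s.

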